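Press an upholstery button and keep the press closed

ROBOT

A 6-joint arm with a two-finger parallel gripper is mounted at the origin on the work surface. World frame = base frame: x ahead of the robot, y to its left, z up, the work surface at z = 0. Lengths are in m, angles in rad, forces in N, time in s.
With the tool pointing down it reaches from about 0.275 to 1 m from the base axis. Payload 8.4 kg.
Tool frame: the origin (TCP) lies on the centre line of the jaws, within the pads' length; the fingertips stand 17 mm ahead of it and the grasp point (between the pads) lies 2 mm behind it; z points along the fingers, y is the line along which they close (so a half turn about z gives the same grasp; the last joint's range is limited). The gripper opens to 85 mm and grips with 20 to 120 N. Pads are 22 mm wide; open, the fingers measure 114 mm over their backs; the gripper's body (76 mm by 85 mm) begins 54 mm behind the grasp point. The pads swing forward as they close: fully open they stand 13 mm farther back than shut.
Start: joints at [1.224, 0.353, 1.633, -0, 1.155, -0.002], TCP at [0.211, 0.588, 0.208] pointing down, gripper open.
Joint ranges: [-2.63, 2.63], [-0.92, 2.1], [0.06, 2.66], [-1.3, 4.44], [0, 2.69], [-3.02, 3.02]. Speed limits (rad/s): [2.22, 2.22, 2.79, 3.14, 3.14, 3.14].

INTERFACE

Orientations are given as [roll, pitch, yaw] about the fixed x, y, z axes, in that order (R = Rz(yaw) Ry(pitch) Rx(roll)).
In Python, from plant import manip gives the robot as it stands.
- The arm moves only by the tool move_tool, called after "Emit:" as a command line: name --argument value ..., lists and objects as JSON in quotes. Schema: {"type":"object","properties":{"ticks":{"type":"array","items":{"type":"array","prefixItems":[{"type":"array","items":{"type":"number"},"minItems":3,"maxItems":3},{"type":"array","items":{"type":"number"},"minItems":3,"maxItems":3},{"type":"number"}],"minItems":3,"maxItems":3},"minItems":1,"maxItems":12},"force":{"type":"number"},"only":{"type":"string"},"quiet":{"type":"boolean"},"lines":{"type":"string"}},"required":["ticks"],"additionalProperties":false}. ticks is a list of rows, 1 to 12 of them, each written [[rx, ry, rz], [dx, dy, dz], opening]: a rotation vector rx, ry, rz in rad, then dx, dy, dz in units of 5 mm, then the finger opening in m; each row shifts and turns the commanded pose from where the row before left it, along the tool's axes as they then stand; what a row does not reach is not made up. A row lasts 1/8 s, in which the tool goes at most 0.0625 m and 0.188 rad, less where a joint would pass 70% of its speed; a pose out of reach is approached as far as the arm can. The fingers move at their own pace and stop on an object; force is the grip in N (left out, the last holds). Time passes only in rows, so rows that do not move let the fingers close. The tool returns the time, the measured TCP pose, the force, the opening and the grip force at its end. only (a regular expression) keeps the lines of the reply that match it, lines (a string "A,B") keeps lines A to B, and quiet returns only ok. Input that does not fit is refused with a message, and nothing moves.
- manip.sense(): the state, without advancing time (a new reading comes with each control period).
- manip.capture(name): name is "scene" or "top" or "wrist"; returns the picture (400x640x3 uint8, blue, green, red); there is no depth.
- manip.camera_params(name): a dict with "camera_matrix" (3x3 intrinsics, pixels), "D" ([k1, k2, p1, p2, k3] as OpenCV has them; the pictures are not rectified), "extrinsics" (4x4, takes a point from world to camera coordinates); the wrist camera has in their place "mount" (4x4, takes a point from camera to tool coordinates, whose origin is the TCP and whose axes are the flange's). Camera axes: x right, y down, z forward; pixel columns grow to the right and rows downward; lengths in m; the calibration is good to about 2 mm. A picture is of the moment at which its call begins: read the wrist's pose just before it. camera_params takes no time and is no camera call.
- manip.sign_off(): hands the job in; it is judged then, once.
The state is a dict: "time": time; "joint_positions": joint angles; "qd": joint speeds; "tau": joint torques, N m; "tool_pos": TCP position; "tcp_rot": TCP orientation; "contact_force": force on the tool from outside, world axes, zero at the start; "wrist_torque": the same for the moment, N m; "grip_width": finger opening in m; "grip_force": force on a finger pad.
Only numpy, scipy, OpenCV 4.12 (cv2) and the standard library are available. Lean on these libraries where they do the work, as an engineer would, in place of code of your own. Each camera call takes 0.05 s, during which the arm holds its last target. There are 200 camera calls.

TASK

From the oak tray, take the round button blank that fills the round die of the bench press (not the square one, nor the larger or the smaller round one) and set it flat and fully home in the die while the press is open. Then bring the press's handle down until the lever lies level, so that its sprung pad squeezes the blank, and keep it down: finish while still holding the handle down. Leave the other blanks and the screwdriver where they are.

Things in the scene. Friction and masses are not known exactly. Their poses are not given: they have to be found in the camera images.
- press: the bench press, steel, fixed to the table. Its origin lies on the table under the centre of the die cavity; +x points from the die to the hinge at the back, z up. Base block 30 mm high, from x = -55 to +170 mm, 120 mm wide in y (-60 to +60 mm). It stands either left or right of the robot's centre line, the tray on the other side, turned up to 0.35 rad
- die (a point): centre of the floor of the round die cavity, 22 mm above the table. The cavity is 49 mm across and 8 mm deep, its mouth chamfered 2 mm; axes as the press
- hinge (a point): the lever's hinge axis, midway between the cheeks: 130 mm behind the die centre (press +x), 75 mm above the table. The axis runs along the press's y
- lever (a joint): lever angle in rad: 0 = open, standing up nearly vertical (85 deg above level, leaning towards the die); 1.48 = level, reaching from the hinge over the die; stop at 1.50. A spring always drives it back to open, so it rises if let go. At the handle it takes about 3 N to start and 13 N to hold level on a blank; the pad meets a seated blank at about 1.39
- handle: T handle at the lever's end: round black bar, 16 mm diameter, 130 mm long, 190 mm from the hinge axis; origin at its middle, y along the bar = press y. The lever arm (22 mm wide) joins its middle, 54 mm of bar is free either side: pinch it there from above, 35 to 40 mm beside the middle; it rolls about its own axis. Bar axis 264 mm above the table when open, 75 mm when level
- pad: the press pad, a black rubber foot of 30 mm diameter under the lever, 130 mm from the hinge, so over the die centre when the lever is level; sprung, gives way up to 18 mm (about 9 N on a seated blank at level). Origin at the centre of its pressing face; z points from the face towards the lever
- tray: the oak tray, lined with grey felt, fixed: 320 mm (x) by 300 mm (y), walls 8 mm thick and 42 mm high, floor 8 mm above the table; origin under its centre. The four blanks lie in it in two rows of two, about 140 mm apart and 70 mm from its middle lines, in any order
- blank: the right blank: a round oak disc, 46 mm diameter, 18 mm thick, 25 g; origin at the centre of its underside, z up. A small steel plate marks its top, level with the wood
- blank_mid (a point): the middle of that disc, 9 mm above its underside; at 9 mm above point die when fully home
- square_blank: a square oak blank, 46 mm by 46 mm, 18 mm thick: not wanted; origin at the centre of its underside
- big_blank: a round oak disc, 62 mm diameter, 18 mm thick: too large, not wanted; origin at the centre of its underside
- small_blank: a round oak disc, 32 mm diameter, 18 mm thick: too small, not wanted; origin at the centre of its underside
- screwdriver: a screwdriver, 170 mm long, lying along x (handle towards the robot) between the press and the tray; to be left there; origin at its underside

How it is judged:
On the way:
1. the 46 mm round blank lies flat and home in the die, let go, with the lever still open (horizontal distance between blank_mid and die below 0.004 m and z of blank_mid in the frame of die between 0.005 and 0.012 m and angle between the z axis of blank and the z axis of press, either way round below 0.1 rad and contact force between the fingers and blank below 0.05 N and value of joint lever below 0.35 rad), for 0.2 s.
At the end, for the whole second after the job is handed in: 46 mm round blank in the die (within 4 mm of centre, middle 5-12 mm above the floor, within 0.10 rad of flat), fingers off it; fingers hold the handle (over 2 N), lever at 1.42 rad or more and still (under 0.1 rad/s), pad on blank over 3 N; other blanks and screwdriver moved under 20 mm (horizontal distance between blank_mid and die below 0.004 m and z of blank_mid in the frame of die between 0.005 and 0.012 m and angle between the z axis of blank and the z axis of press, either way round below 0.1 rad and value of joint lever above 1.42 rad and velocity of joint lever between -0.1 and 0.1 rad/s and contact force between pad and blank above 3 N and contact force between the fingers and handle above 2 N and contact force between the fingers and blank below 0.05 N and distance of each of square_blank, big_blank, small_blank, screwdriver from where it was at the start of the episode below 0.02 m); the arm keeps its last pose, push and grip.
It fails at once if square blank moved more than 30 mm (distance of square_blank from where it was at the start of the episode above 0.03 m).
It fails at once if big blank moved more than 30 mm (distance of big_blank from where it was at the start of the episode above 0.03 m).
It fails at once if small blank moved more than 30 mm (distance of small_blank from where it was at the start of the episode above 0.03 m).
It fails at once if screwdriver moved more than 30 mm (distance of screwdriver from where it was at the start of the episode above 0.03 m).
It also fails if it takes over 64 s, if anything falls off the work surface, if the arm or the gripper's body presses on something with over 40 N, if the wrist force passes 120 N, or if a joint passes its speed limit or range.

## Working session

There is one attempt and no reset: what is moved stays moved. The work goes in short steps, Python scripts to look and compute and a tool call to move; the robot and the scene stay as the last step left them, time stands still between calls to the robot, and variables do not carry over. Pictures are saved under pics/ and viewed, at most 13 in all, crops included, and the job is handed in when it is done.

```bash
ls; mkdir -p pics; python3 - <<'E'
from plant import manip
import cv2,numpy as np
for n in("top","scene"):
    cv2.imwrite(f"pics/{n}0.png",manip.capture(n))
    p=manip.camera_params(n);print(n,{k:np.round(v,4).tolist() for k,v in p.items()})
print(manip.camera_params("wrist"));print(manip.sense())
E
```

```text
pics
plant.py
top {'camera_matrix': [[478.8721, 0.0, 321.7881], [0.0, 478.8721, 200.704], [0.0, 0.0, 1.0]], 'D': [-0.1226, 0.0, 0.0, 0.0, 0.0], 'extrinsics': [[-0.0436, -0.999, -0.0037, 0.0064], [-0.9781, 0.0434, -0.2035, 0.5838], [0.2035, -0.0053, -0.9791, 1.3192], [0.0, 0.0, 0.0, 1.0]]}
scene {'camera_matrix': [[466.5213, 0.0, 313.4229], [0.0, 466.5213, 203.3663], [0.0, 0.0, 1.0]], 'D': [-0.0786, 0.0, 0.0, 0.0, 0.0], 'extrinsics': [[-0.3973, 0.9176, -0.0107, 0.2199], [0.6187, 0.2592, -0.7416, -0.2201], [-0.6777, -0.3013, -0.6708, 1.5662], [0.0, 0.0, 0.0, 1.0]]}
{'camera_matrix': array([[293.33722958,   0.        , 326.385307  ],
       [  0.        , 293.33722958, 198.94042739],
       [  0.        ,   0.        ,   1.        ]]), 'D': array([-0.04148301,  0.        ,  0.        ,  0.        ,  0.        ]), 'mount': array([[-3.11350759e-04, -9.50440348e-01, -3.10906814e-01,
         8.04196156e-02],
       [ 9.99999936e-01, -2.40334235e-04, -2.66727458e-04,
        -3.03468782e-04],
       [ 1.78786986e-04, -3.10906877e-01,  9.50440362e-01,
        -1.65334335e-01],
       [ 0.00000000e+00,  0.00000000e+00,  0.00000000e+00,
         1.00000000e+00]])}
{'time': 0.1, 'joint_positions': array([ 1.22358177e+00,  3.53605396e-01,  1.63402820e+00, -2.51498359e-05,
        1.15519702e+00, -2.36874386e-03]), 'qd': array([-0.00056368, -0.00160679, -0.00284746,  0.00074893, -0.0004389 ,
        0.00047293]), 'tau': array([ 1.50414835e-03, -6.06356907e+01, -3.42821574e+01,  1.46243187e-04,
        4.11115630e-03,  8.33550104e-06]), 'tool_pos': array([0.21112284, 0.58779697, 0.20773372]), 'tcp_rot': array([-3.14035465e+00,  2.00638909e-05,  2.79675702e+00]), 'contact_force': array([ 0.55533376, -0.40950883, -0.53090171]), 'wrist_torque': array([-0.01291322, -0.03073963,  0.02188842]), 'grip_force': 0.0, 'grip_width': 0.08542378421233487}
```
View pics/top0.png

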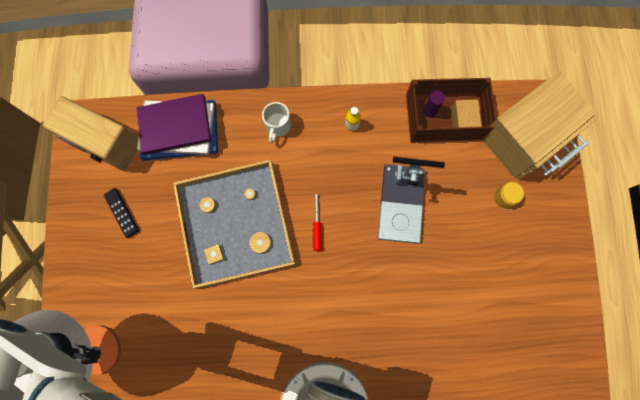

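View pics/scene0.png

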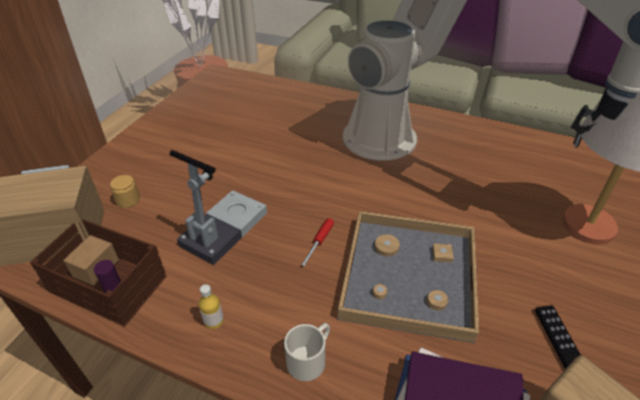

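The top view shows the 46 mm blank at about (207,204), the small one at (250,194), the square at (213,255) and the big one at (260,242). The die ring is at about (400,222) and the handle at (418,162). The press is on the right.

```bash
cat > h.py <<'E'
import cv2,numpy as np
from scipy.spatial.transform import Rotation as R
from plant import manip
def T_wc(n,s=None):
    p=manip.camera_params(n)
    if n!="wrist": return np.linalg.inv(p["extrinsics"])
    T=np.eye(4);T[:3,:3]=R.from_euler("xyz",s["tcp_rot"]).as_matrix();T[:3,3]=s["tool_pos"]
    return T@p["mount"]
def cast(n,uv,z,s=None):
    p=manip.camera_params(n);T=T_wc(n,s)
    u=cv2.undistortPoints(np.float64(uv).reshape(-1,1,2),p["camera_matrix"],p["D"])[:,0]
    d=np.c_[u,np.ones(len(u))]@T[:3,:3].T;o=T[:3,3]
    return o+d*((z-o[2])/d[:,2])[:,None]
def proj(n,P,s=None):
    p=manip.camera_params(n);T=np.linalg.inv(T_wc(n,s))
    return cv2.projectPoints(np.float64(P).reshape(-1,1,3),cv2.Rodrigues(T[:3,:3])[0],T[:3,3],p["camera_matrix"],p["D"])[0][:,0]
E
python3 - <<'E'
from h import *
im=cv2.imread("pics/top0.png");hsv=cv2.cvtColor(im,cv2.COLOR_BGR2HSV)
# blanks: saturated oak on grey felt
m=np.zeros(im.shape[:2],np.uint8);m[185:270,192:275]=1
b=((hsv[...,1]>75)&(hsv[...,2]>110)).astype(np.uint8)*m
b=cv2.morphologyEx(b,cv2.MORPH_CLOSE,np.ones((5,5)))
for c in cv2.findContours(b,cv2.RETR_EXTERNAL,cv2.CHAIN_APPROX_NONE)[0]:
    if cv2.contourArea(c)<40: continue
    (x,y),r=cv2.minEnclosingCircle(c);P=cast("top",c.reshape(-1,2),.026)
    print("blank",round(x),round(y),cast("top",[[x,y]],.026).round(4),"ext",np.ptp(P,0).round(3))
# press block: grey light plate, grey low saturation
m[:]=0;m[160:250,370:435]=1
g=((hsv[...,1]<70)&(hsv[...,2]>130)).astype(np.uint8)*m
c=max(cv2.findContours(g,cv2.RETR_EXTERNAL,cv2.CHAIN_APPROX_NONE)[0],key=cv2.contourArea)
P=cast("top",c.reshape(-1,2),.03);r=cv2.minAreaRect((P[:,:2]*1000).astype(np.float32));print("plate",r);print(cv2.boxPoints(r))
s=im[150:255,365:450];cv2.imwrite("pics/press0.png",cv2.resize(s,None,fx=6,fy=5.5,interpolation=cv2.INTER_CUBIC))
E
```

```text
blank 213 254 [[0.4465 0.3028 0.026 ]] ext [0.052 0.053 0.   ]
blank 260 242 [[0.476 0.167 0.026]] ext [0.059 0.062 0.   ]
blank 207 204 [[0.5945 0.3229 0.026 ]] ext [0.046 0.045 0.   ]
blank 249 194 [[0.6212 0.1946 0.026 ]] ext [0.031 0.03  0.   ]
plate ((517.7530517578125, -245.62461853027344), (123.2574234008789, 111.65750122070312), 81.06695556640625)
[[ 453.03177 -297.8367 ]
 [ 563.3349  -315.1749 ]
 [ 582.47437 -193.41254]
 [ 472.1712  -176.07434]]
```

View pics/press0.png

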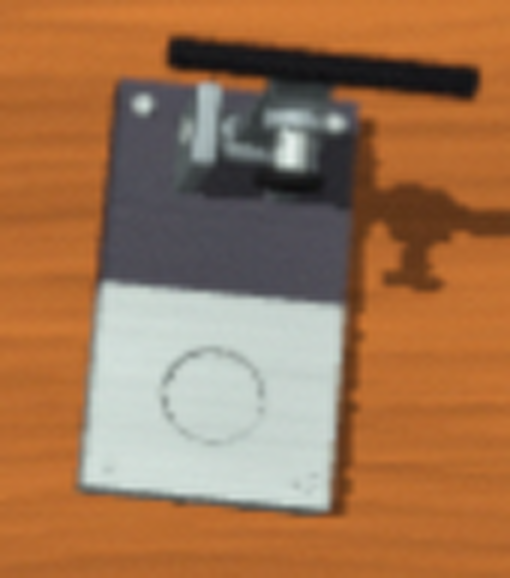

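The manual's scale: shifts go in units of 5 mm. Converting my numbers, -0.05 m is -10, -0.0133 m is -2.66.

Emit:
move_tool --ticks '[[[0,0,0],[-10,-2.66,1.2],0.085],[[0,0,0],[-10,-2.66,1.2],0.085],[[0,0,0],[-10,-2.66,1.2],0.085],[[0,0,0],[-10,-2.66,1.2],0.085],[[0,0,0],[-10,-2.66,1.2],0.085],[[0,0,0],[-10,-2.66,1.2],0.085],[[0,0,0],[-10,-2.66,1.2],0.085],[[0,0,0],[-10,-2.66,1.2],0.085],[[0,0,0],[-10,-2.66,1.2],0.085]]'

```text
time: 1.23
tool_pos: [0.5954, 0.3222, 0.1538]
tcp_rot: [-3.141, -0.0, 2.797]
contact_force: [0.1, -0.6, 0.4]
grip_width: 0.085
grip_force: 0.0
```

Emit:
move_tool --ticks '[[[0,0,0.182],[0,0,0],0.085],[[0,0,0.182],[0,0,0],0.085],[[0,0,0.182],[0,0,0],0.085],[[0,0,0.182],[0,0,0],0.085],[[0,0,0],[0,0,0],0.085],[[0,0,0],[0,0,0],0.085]]'

```text
time: 1.98
tool_pos: [0.5942, 0.3234, 0.1541]
tcp_rot: [-3.141, 0.0, 2.073]
contact_force: [-0.3, 0.2, -0.0]
grip_width: 0.0851
grip_force: 0.0
```

```bash
cat > blank.py <<'E'
from h import *
import sys
s=manip.sense();im=manip.capture("wrist");cv2.imwrite(sys.argv[1],im)
hsv=cv2.cvtColor(im,cv2.COLOR_BGR2HSV)
b=((hsv[...,1]>75)&(hsv[...,2]>110)).astype(np.uint8)
b=cv2.morphologyEx(b,cv2.MORPH_CLOSE,np.ones((9,9)))
for c in cv2.findContours(b,cv2.RETR_EXTERNAL,cv2.CHAIN_APPROX_NONE)[0]:
    if not 300<cv2.contourArea(c)<20000: continue
    P=cast("wrist",c.reshape(-1,2),.026,s);(x,y),r=cv2.minEnclosingCircle((P[:,:2]*1000).astype(np.float32))
    q=P[:,:2].min(0)/2+P[:,:2].max(0)/2
    d=R.from_euler("xyz",s["tcp_rot"]).inv().apply(np.r_[q,.033]-s["tool_pos"])
    print(np.r_[x,y,r].round(1),"mid",q.round(4),"ext",np.ptp(P,0)[:2].round(4),"tool delta",d.round(4))
print(s["time"],s["tool_pos"].round(4),s["tcp_rot"].round(3),s["joint_positions"].round(2))
E
python3 blank.py pics/w1.png
```

```text
[536.1 -46.   39.3] mid [ 0.5458 -0.0447] ext [0.0592 0.0706] tool delta [-0.2994 -0.2195  0.1212]
[929.5 182.4  45.3] mid [0.9308 0.1739] ext [0.0854 0.066 ] tool delta [-0.293   0.2232  0.121 ]
[645.9 115.2  64.7] mid [0.6459 0.11  ] ext [0.1223 0.0787] tool delta [-0.2119 -0.0573  0.1212]
[1054.2  280.2  114.3] mid [1.0541 0.3057] ext [0.2241 0.1346] tool delta [-0.2368  0.3947  0.121 ]
[623.  198.4  16.2] mid [0.6225 0.1983] ext [0.0305 0.032 ] tool delta [-0.1232 -0.0353  0.1211]
[478.5 174.1  35.4] mid [0.4775 0.174 ] ext [0.0617 0.0695] tool delta [-0.0748 -0.1741  0.1212]
[594.2 325.6  23.5] mid [0.5948 0.3255] ext [0.0444 0.0465] tool delta [0.0016 0.0016 0.1211]
[449.5 307.1  32.9] mid [0.4492 0.3071] ext [0.0575 0.0572] tool delta [ 0.0555 -0.1348  0.1212]
1.975 [0.5942 0.3234 0.1541] [-3.141  0.     2.073] [ 0.5   0.48  1.56 -0.    1.1  -0.01]
```

View pics/w1.png

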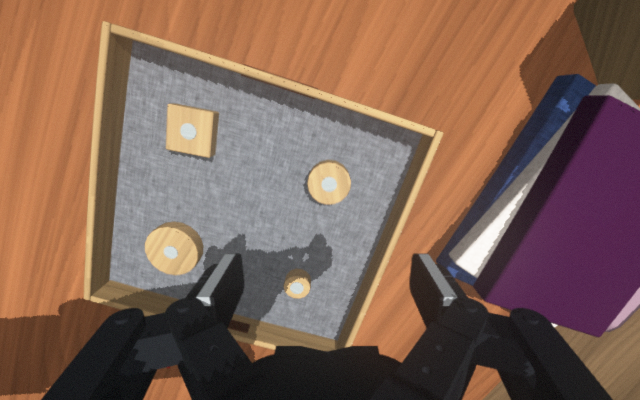

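The 46 mm disc sits at (328,183), centred between the fingers, and both finger sides are clear of the walls. I'll go down and grip it.

Emit:
move_tool --ticks '[[[0,0,0],[0.32,0.32,8],0.085],[[0,0,0],[0,0,8],0.085],[[0,0,0],[0,0,5],0.085],[[0,0,0],[0,0,3.2],0.085],[[0,0,0],[0,0,0],0.085],[[0,0,0],[0,0,0],0.03],[[0,0,0],[0,0,0],0.03],[[0,0,0],[0,0,0],0.03],[[0,0,0],[0,0,0],0.03],[[0,0,0],[0,0,0],0.03]]' --force 30

```text
time: 3.28
tool_pos: [0.595, 0.3257, 0.0335]
tcp_rot: [3.141, 0.0, 2.069]
contact_force: [0.1, -0.7, 0.1]
grip_width: 0.0301
grip_force: 0.0
```

```bash
python3 blank.py pics/w2.png | tail -1; python3 - <<'E'
from h import *
im=manip.capture("top");cv2.imwrite("pics/t2.png",im)
a=cv2.imread("pics/w2.png");print(manip.sense()["grip_force"],manip.sense()["grip_width"])
E
```

```text
3.275 [0.595  0.3257 0.0335] [3.141 0.    2.069] [ 0.5   0.62  1.63 -0.    0.89  0.  ]
0.0 0.02994249910162732
```

View pics/w2.png

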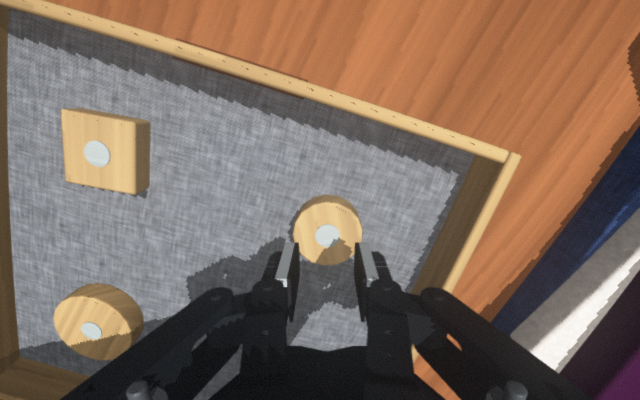

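The disc is at (328,232), but the fingertips end at about (295,245) and (357,245). Judging by their scale they are well above it, so I'll check from the scene camera.

```bash
python3 - <<'E'
from h import *
s=manip.sense();im=manip.capture("scene");t=s["tool_pos"]
for k,z in((0,.017),(0,0),(0,-.05)):
    u=proj("scene",t-[0,0,z])[0];print(u);
    cv2.circle(im,(int(u[0]),int(u[1])),1,(0,0,255),-1)
x,y=map(int,proj("scene",t)[0]);c=im[max(0,y-100):y+60,max(0,x-90):x+90]
cv2.imwrite("pics/s3.png",cv2.resize(c,None,fx=3.7,fy=3.7,interpolation=cv2.INTER_CUBIC));print(x,y)
E
```

```text
[437.1927839  299.97725391]
[438.49055498 295.4618394 ]
[442.46744873 281.570304  ]
438 295
```

View pics/s3.png

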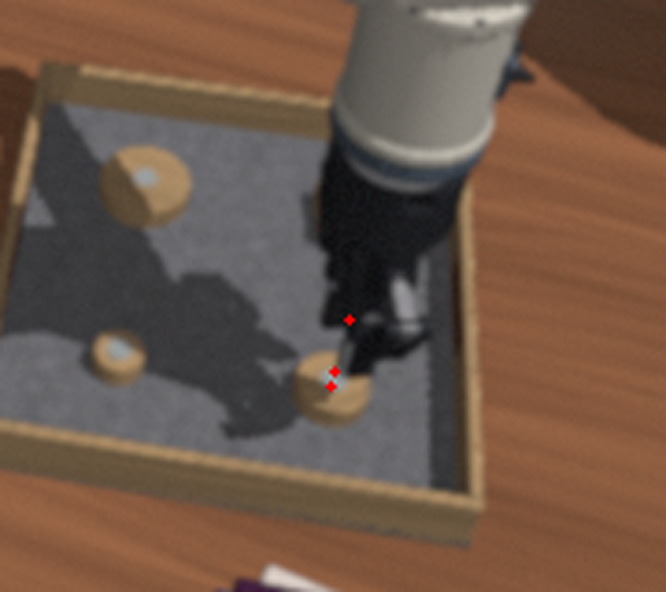

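```bash
python3 - <<'E'
import cv2,numpy as np
a=cv2.imread("pics/w1.png")[225:325,185:465];b=cv2.imread("pics/w2.png")[225:325,185:465]
f=lambda i:cv2.convertScaleAbs(cv2.resize(i,None,fx=2.8,fy=2.8,interpolation=cv2.INTER_CUBIC),alpha=1.6,beta=15)
cv2.imwrite("pics/cmp.png",np.vstack([f(a),f(b)]))
E
```

```text
(no output)
```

View pics/cmp.png

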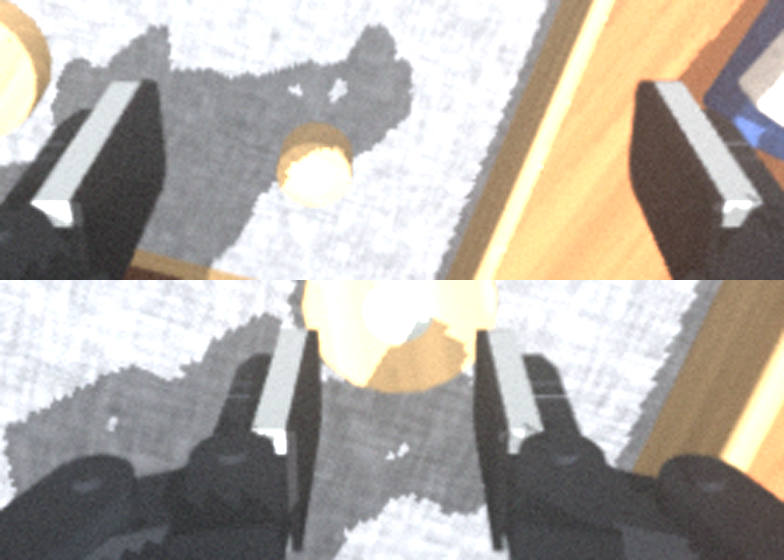

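The disc is not touched. The pad tips (full-image u≈241 and 412, v≈254 when open) triangulate to about 27 mm behind the stated TCP, not 17 mm ahead of it. I'll correct by about 43 mm.

In the tool's units: 0.02 m is 4, 0.014 m is 2.8.

Emit:
move_tool --ticks '[[[0,0,0],[0,0,0],0.085],[[0,0,0],[0,0,0],0.085],[[0,0,0],[0,0,0],0.085],[[0,0,0],[0,0,4],0.085],[[0,0,0],[0,0,2.8],0.085],[[0,0,0],[0,0,1.6],0.085],[[0,0,0],[0,0,0],0.03],[[0,0,0],[0,0,0],0.03],[[0,0,0],[0,0,0],0.03],[[0,0,0],[0,0,0],0.03],[[0,0,0],[0,0,0],0.03]]' --force 30

```text
time: 4.8
tool_pos: [0.5955, 0.3259, -0.0079]
tcp_rot: [3.14, 0.0, 2.069]
contact_force: [-0.4, 0.7, 4.0]
grip_width: 0.0445
grip_force: 31.0
```

Grip is confirmed (44.5 mm, 31 N). Next I lift, turn to the press heading and carry the blank over.

Emit:
move_tool --ticks '[[[0,0,0],[0,0,-4],0.03],[[0,0,0],[0,0,-10],0.03],[[0,0,0.1635],[0,0,-10],0.03],[[0,0,0.1635],[0,0,-2],0.03],[[0,0,0.1635],[0,0,0],0.03],[[0,0,0.1635],[0,0,0],0.03],[[0,0,0],[0,0,0],0.03]]'

```text
time: 5.68
tool_pos: [0.595, 0.3256, 0.1225]
tcp_rot: [3.141, -0.0, 1.416]
contact_force: [0.5, -0.4, -0.5]
grip_width: 0.0439
grip_force: 30.8
```

Emit:
move_tool --ticks '[[[0,0,0],[-6,0.2,0],0.03],[[0,0,0],[-10,0.2,0],0.03],[[0,0,0],[-10,0.2,0],0.03],[[0,0,0],[-10,0.2,0],0.03],[[0,0,0],[-10,0.2,0],0.03],[[0,0,0],[-10,0.2,0],0.03],[[0,0,0],[-10,0.2,0],0.03],[[0,0,0],[-10,0.2,0],0.03],[[0,0,0],[-10,0.2,0],0.03],[[0,0,0],[-10,0.2,0],0.03],[[0,0,0],[-10,0.2,0],0.03],[[0,0,0],[-9.4,0,0],0.03]]'

```text
time: 7.18
tool_pos: [0.5159, -0.2479, 0.1221]
tcp_rot: [3.141, 0.0, 1.419]
contact_force: [1.1, -0.3, -0.5]
grip_width: 0.0445
grip_force: 30.8
```

Emit:
move_tool --ticks '[[[0,0,0],[0,0,0],0.03],[[0,0,0],[0,0,0],0.03]]'

```text
time: 7.42
tool_pos: [0.516, -0.2457, 0.1216]
tcp_rot: [-3.141, -0.0, 1.416]
contact_force: [-0.7, 0.4, -0.8]
grip_width: 0.0447
grip_force: 30.8
```

```bash
python3 - <<'E'
from h import *
s=manip.sense();im=manip.capture("wrist");cv2.imwrite("pics/w4.png",im)
print(s["tool_pos"],s["tcp_rot"],s["joint_positions"].round(2))
hsv=cv2.cvtColor(im,cv2.COLOR_BGR2HSV)
g=((hsv[...,1]<60)&(hsv[...,2]>120)).astype(np.uint8)
for c in cv2.findContours(g,cv2.RETR_EXTERNAL,cv2.CHAIN_APPROX_NONE)[0]:
    if cv2.contourArea(c)>1500: print(cv2.contourArea(c),cv2.boundingRect(c),cv2.minAreaRect((cast("wrist",c.reshape(-1,2),.03,s)[:,:2]*1000).astype(np.float32)))
E
```

```text
[ 0.51602641 -0.24569688  0.12159175] [-3.14146738e+00 -3.86193938e-04  1.41626400e+00] [-0.45  0.37  1.83  0.    0.95 -0.29]
13500.0 (259, 125, 136, 164) ((511.8553466796875, -264.18511962890625), (162.79066467285156, 136.85031127929688), 81.68508911132812)
```

View pics/w4.png

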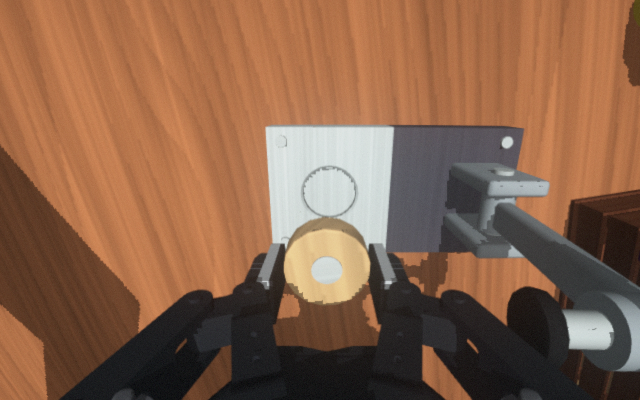

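The die ring is centred at about (329,191). The blank is held level, its top centred near (327,262). The base runs square to the image, so the heading is right.

```bash
python3 - <<'E'
from h import *
im=cv2.imread("pics/w4.png");s=manip.sense()
hsv=cv2.cvtColor(im,cv2.COLOR_BGR2HSV);g=im.max(2)
y,x=np.mgrid[:400,:640]
r=np.hypot(x-329,y-191);loc=cv2.medianBlur(g,21).astype(int)
m=(abs(r-25.5)<6)&(loc-g>25)&(y<211)
p=np.c_[x[m],y[m]].astype(np.float32);P=cast("wrist",p,.03,s)[:,:2]
A=np.c_[2*P,np.ones(len(P))];q=np.linalg.lstsq(A,(P**2).sum(1),rcond=None)[0]
die=q[:2];print("ring",len(p),die,np.sqrt(q[2]+die@die)*2)
# base plate edges: front edge, left side columns
for rows in(140,160,180,200):
    L=np.where((hsv[rows,:,1]<60)&(g[rows]>110))[0];print(rows,L.min(),cast("wrist",[[L.min(),rows]],.03,s)[0,:2].round(4))
cols=[280,300,350,380]
E_=[]
for c in cols:
    v=np.where((hsv[100:200,c,1]<60)&(g[100:200,c]>110))[0].min()+100;E_.append(cast("wrist",[[c,v]],.03,s)[0,:2])
E_=np.array(E_);print("side",E_.round(4).tolist(),"yaw",np.arctan(np.polyfit(E_[:,0],E_[:,1],1)[0]))
# held blank
b=((hsv[...,1]>75)&(hsv[...,2]>110)&(x>283)&(x<370)&(y>215)&(y<310)).astype(np.uint8)
c=max(cv2.findContours(cv2.morphologyEx(b,cv2.MORPH_OPEN,np.ones((5,5))),cv2.RETR_EXTERNAL,cv2.CHAIN_APPROX_NONE)[0],key=cv2.contourArea)
print(cv2.boundingRect(c))
Rm=R.from_euler("xyz",s["tcp_rot"])
pl=((hsv[...,1]<40)&(g>120)&(np.hypot(x-327,y-270)<22)).astype(np.uint8)
print("plate px",x[pl>0].mean(),y[pl>0].mean(),pl.sum())
for z in(.15,.155,.16,.165):
    k=cast("wrist",[[x[pl>0].mean(),y[pl>0].mean()]],z,s)[0]; e=cast("wrist",c.reshape(-1,2),z,s)
    print(z,"plate in tool",Rm.inv().apply(k-s["tool_pos"]).round(4),"ext",np.ptp(Rm.inv().apply(e),0).round(4))
print("die in tool",Rm.inv().apply(np.r_[die,.03]-s["tool_pos"]).round(4))
E
```

```text
ring 398 [ 0.51802067 -0.24380378] 0.04819861803969247
140 266 [ 0.4713 -0.1883]
160 267 [ 0.4684 -0.2056]
180 269 [ 0.4663 -0.2237]
200 270 [ 0.4631 -0.2425]
side [[0.4858, -0.1777], [0.5027, -0.1804], [0.5449, -0.187], [0.5702, -0.1908]] yaw -0.154090043572976
(284, 218, 86, 92)
plate px 326.2511210762332 269.75485799701045 669
0.15 plate in tool [-0.005  -0.0008 -0.0285] ext [0.0552 0.0469 0.    ]
0.155 plate in tool [-0.0019 -0.0008 -0.0335] ext [0.0532 0.0452 0.    ]
0.16 plate in tool [ 0.0011 -0.0008 -0.0385] ext [0.0512 0.0434 0.    ]
0.165 plate in tool [ 0.0042 -0.0008 -0.0435] ext [0.0492 0.0417 0.    ]
die in tool [0.0016 0.0016 0.0915]
```

```bash
python3 - <<'E'
from h import *
for f,c,t,rot in(("w1",(329,184),[.5942,.3234,.1541],[-3.141,0,2.073]),("w2",(327,230),[.595,.3257,.0335],[3.141,0,2.069])):
    im=cv2.imread(f"pics/{f}.png");hsv=cv2.cvtColor(im,cv2.COLOR_BGR2HSV);y,x=np.mgrid[:400,:640]
    m=(np.hypot(x-c[0],y-c[1])<16)&(hsv[...,1]<50)&(hsv[...,2]>100)
    s=dict(tool_pos=np.array(t),tcp_rot=rot);k=cast("wrist",[[x[m].mean(),y[m].mean()]],.026,s)[0]
    g=np.array([.5955,.3259,-.0079]);print(f,m.sum(),x[m].mean(),y[m].mean(),k,"in grasp tool",R.from_euler("xyz",[3.14,0,2.069]).inv().apply(k-g))
E
```

```text
w1 187 328.75401069518716 183.98930481283423 [0.59572842 0.32407392 0.026     ] in grasp tool [-0.00171326 -0.00061794 -0.03390103]
w2 437 327.1578947368421 234.89931350114418 [0.59548498 0.32434127 0.026     ] in grasp tool [-0.00136208 -0.00070404 -0.03390116]
```

In the tool's units: 0.006 m is 1.2, 0.0031 m is 0.62.

Emit:
move_tool --ticks '[[[0,0,0],[0.62,0.48,8],0.03],[[0,0,0],[0,0,8],0.03],[[0,0,0],[0,0,2.4],0.03],[[0,0,0],[0,0,1.2],0.03],[[0,0,0],[0,0,0],0.03],[[0,0,0],[0,0,0.8],0.03],[[0,0,0],[0,0,0.8],0.03],[[0,0,0],[0,0,0.8],0.03],[[0,0,0],[0,0,0],0.03]]'

```text
time: 8.6
tool_pos: [0.5187, -0.2433, 0.0111]
tcp_rot: [-3.141, -0.0, 1.415]
contact_force: [1.0, -0.2, 0.1]
grip_width: 0.0444
grip_force: 30.8
```

No contact force with the underside at about 27 mm, so it is already inside the mouth. I'll seat it.

In the tool's units: 0.002 m is 0.4, 0.0015 m is 0.3.

Emit:
move_tool --ticks '[[[0,0,0],[0,0,0.4],0.03],[[0,0,0],[0,0,0.4],0.03],[[0,0,0],[0,0,0.3],0.03],[[0,0,0],[0,0,0],0.03]]'

```text
time: 9.1
tool_pos: [0.519, -0.2434, 0.006]
tcp_rot: [-3.141, -0.0, 1.415]
contact_force: [-0.9, 0.7, 3.6]
grip_width: 0.0448
grip_force: 31.1
```

In the tool's units: -0.05 m is -10, -0.04 m is -8.

Emit:
move_tool --ticks '[[[0,0,0],[0,0,0],0.085],[[0,0,0],[0,0,0],0.085],[[0,0,0],[0,0,0],0.085],[[0,0,0],[0,0,-4],0.085],[[0,0,0],[0,0,-8],0.085],[[0,0,0],[0,0,-10],0.085],[[0,0,0],[0,0,0],0.085],[[0,0,0],[0,0,0],0.085]]'

```text
time: 10.1
tool_pos: [0.5182, -0.2431, 0.1157]
tcp_rot: [-3.141, -0.0, 1.415]
contact_force: [-4.3, 0.0, 1.8]
grip_width: 0.0853
grip_force: 0.0
```

```bash
python3 - <<'E'
from h import *
s=manip.sense();im=manip.capture("wrist");cv2.imwrite("pics/w5.png",im);print(s["tool_pos"],s["tcp_rot"])
hsv=cv2.cvtColor(im,cv2.COLOR_BGR2HSV)
b=((hsv[...,1]>75)&(hsv[...,2]>110)).astype(np.uint8);b[:,:255]=0;b[:,400:]=0;b[:150]=0;b[235:]=0
c=max(cv2.findContours(b,cv2.RETR_EXTERNAL,cv2.CHAIN_APPROX_NONE)[0],key=cv2.contourArea)
print(cv2.boundingRect(c));e=cv2.fitEllipse(c);print(e,cast("wrist",[e[0]],.04,s))
P=cast("wrist",c.reshape(-1,2),.04,s);Q=R.from_euler("xyz",s["tcp_rot"]).inv().apply(P);print(np.ptp(Q,0))
E
```

```text
[ 0.51820115 -0.24310493  0.11572461] [-3.14054878e+00 -1.77583372e-04  1.41479009e+00]
(302, 173, 52, 52)
((327.3073425292969, 198.83328247070312), (49.991451263427734, 50.940059661865234), 173.96524047851562) [[ 0.51832811 -0.24230093  0.04      ]]
[4.64016862e-02 4.42106567e-02 4.66029268e-05]
```

View pics/w5.png

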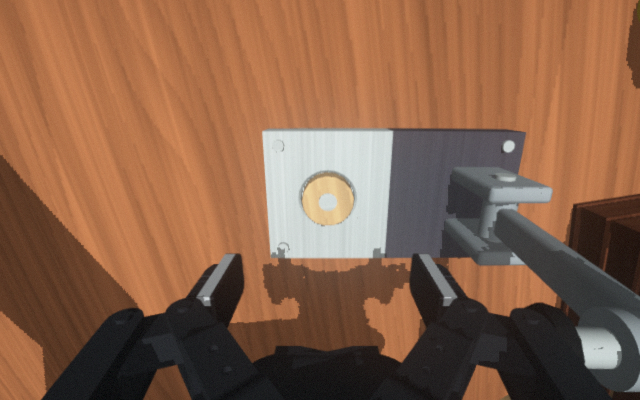

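The blank is flush and concentric in the ring at (327,199), 1.5 mm from the ring centre. The −4 N in x suggests the open gripper is brushing the pad, so I'll back away, rise, and check where the handle is.

In the tool's units: -0.06 m is -12, 0.05 m is 10.

Emit:
move_tool --ticks '[[[0,0,0],[0,-6,0],0.085],[[0,0,0],[0,-6,0],0.085],[[0,0,0],[0,0,-12],0.06],[[0,0,0],[0,0,-12],0.06],[[0,0,0],[0,0,-12],0.06],[[0,0,0],[2,10,-4],0.06],[[0,0,0],[2,10,0],0.06],[[0,0,0],[2,10,0],0.06],[[0,0,0],[1.4,4.6,0],0.06],[[0,0,0],[0,0,0],0.06],[[0,0,0],[0,0,0],0.06]]'

```text
time: 11.52
tool_pos: [0.6357, -0.2244, 0.3148]
tcp_rot: [-3.14, -0.0, 1.415]
contact_force: [-0.3, -0.3, 0.6]
grip_width: 0.0599
grip_force: 0.0
```

```bash
python3 - <<'E'
from h import *
print("handle top0",cast("top",[[393,160],[444,165],[418.5,162.5]],.264).round(4))
s=manip.sense();im=manip.capture("wrist");print(s["tool_pos"],s["tcp_rot"])
cv2.imwrite("pics/w6.png",im)
E
```

```text
handle top0 [[ 0.6369 -0.2004  0.264 ]
 [ 0.6188 -0.3278  0.264 ]
 [ 0.6278 -0.2639  0.264 ]]
[ 0.63566398 -0.22439352  0.31480679] [-3.13989658e+00 -1.70641223e-04  1.41487846e+00]
```

View pics/w6.png

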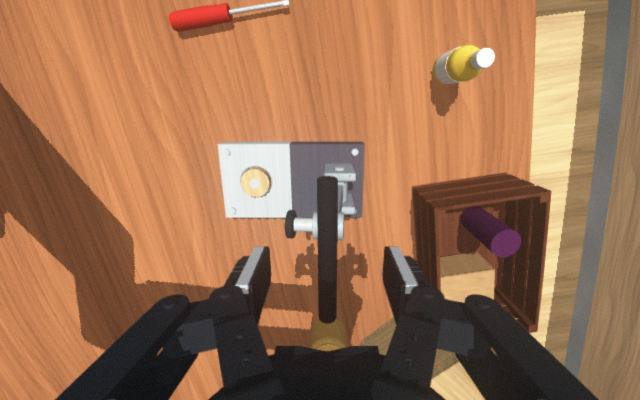

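The bar lies along column 327, centred between the fingers, and the pinch point is about 39 mm beside its middle. I'll descend about 91 mm and grip.

Emit:
move_tool --ticks '[[[0,0,0],[0,0,8],0.06],[[0,0,0],[0,0,7],0.06],[[0,0,0],[0,0,3.2],0.06],[[0,0,0],[0,0,0],0.06],[[0,0,0],[0,0,0],0.005],[[0,0,0],[0,0,0],0.005],[[0,0,0],[0,0,0],0.005],[[0,0,0],[0,0,0],0.005],[[0,0,0],[0,0,0],0.005]]' --force 40

```text
time: 12.7
tool_pos: [0.6363, -0.2245, 0.2262]
tcp_rot: [3.141, 0.0, 1.415]
contact_force: [-2.6, 0.1, 5.5]
grip_width: 0.0146
grip_force: 38.9
```

In the tool's units: -0.0232 m is -4.64, -0.0225 m is -4.5.

Emit:
move_tool --ticks '[[[0,0,0],[0,-4.64,0.7],0.005],[[0,0,0],[0,-4.5,1.26],0.005],[[0,0,0],[0,-4.36,1.82],0.005],[[0,0,0],[0,0,0],0.005]]'

```text
time: 13.2
tool_pos: [0.5695, -0.2141, 0.2071]
tcp_rot: [3.14, 0.0, 1.415]
contact_force: [0.2, 0.8, 6.7]
grip_width: 0.0147
grip_force: 40.2
```

Emit:
move_tool --ticks '[[[0,0,0],[0,-4.06,2.32],0.005],[[0,0,0],[0,-3.76,2.82],0.005],[[0,0,0],[0,-3.38,3.26],0.005],[[0,0,0],[0,0,0],0.005]]'

```text
time: 13.7
tool_pos: [0.5139, -0.2053, 0.1643]
tcp_rot: [-3.14, 0.0, 1.415]
contact_force: [-5.5, 0.6, 11.6]
grip_width: 0.0148
grip_force: 40.6
```

The manual's scale: shifts go in units of 5 mm. Converting my numbers, 0.0214 m is 4.28, 0.0198 m is 3.96.

Emit:
move_tool --ticks '[[[0,0,0],[0,-2.98,3.66],0.005],[[0,0,0],[0,-2.46,3.96],0.005],[[0,0,0],[0,-1.98,4.28],0.005],[[0,0,0],[0,0,0],0.005]]'

```text
time: 14.2
tool_pos: [0.4775, -0.1996, 0.1043]
tcp_rot: [-3.14, -0.0, 1.415]
contact_force: [-6.6, -0.5, 9.2]
grip_width: 0.0146
grip_force: 40.6
```

Emit:
move_tool --ticks '[[[0,0,0],[0,-1.42,4.5],0.005],[[0,0,0],[0,-0.86,4],0.005],[[0,0,0],[0,-0.4,2.6],0.005],[[0,0,0],[0,0,2],0.005],[[0,0,0],[0,0,0],0.005],[[0,0,0],[0,0,0],0.005]]'

```text
time: 14.95
tool_pos: [0.4654, -0.1977, 0.0401]
tcp_rot: [-3.141, -0.0, 1.415]
contact_force: [-5.9, -0.7, 11.0]
grip_width: 0.0144
grip_force: 41.1
```

In the tool's units: 0.002 m is 0.4, 0.0015 m is 0.3.

Emit:
move_tool --ticks '[[[0,0,0],[0,0,0.4],0.005],[[0,0,0],[0,0,0.3],0.005],[[0,0,0],[0,0,0],0.005],[[0,0,0],[0,0,0],0.005]]'

```text
time: 15.45
tool_pos: [0.4653, -0.1977, 0.0368]
tcp_rot: [-3.141, 0.0, 1.415]
contact_force: [-8.2, -0.0, 13.9]
grip_width: 0.0145
grip_force: 41.3
```

```bash
python3 - <<'E'
from h import *
a=manip.capture("wrist")[90:390,120:520]; s=manip.capture("scene")[140:270,140:300]
cv2.imwrite("pics/f.png",np.hstack([a,cv2.resize(s,(369,300),interpolation=cv2.INTER_CUBIC)]))
E
```

```text
(no output)
```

View pics/f.png

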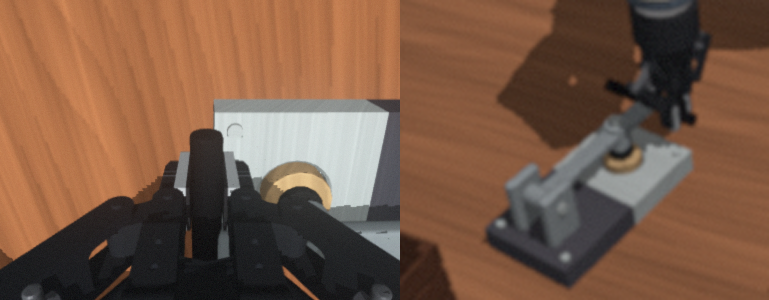

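The wrist crop shows the pad shaft standing on the blank at about (300,190). The scene crop shows the lever level with the handle still gripped. Height and force (13.9 N) both match the level position, so I'll hand in.

Emit:
move_tool --ticks '[[[0,0,0],[0,0,0.2],0.005],[[0,0,0],[0,0,0],0.005],[[0,0,0],[0,0,0],0.005],[[0,0,0],[0,0,0],0.005]]'

```text
time: 16.05
tool_pos: [0.4654, -0.1977, 0.0359]
tcp_rot: [-3.141, 0.0, 1.415]
contact_force: [-7.8, -0.5, 14.7]
grip_width: 0.0144
grip_force: 41.4
```

```bash
python3 -c "
from plant import manip
print(manip.sign_off())"
```

```text
the job is handed in; nothing more can be done
None
```

The 46 mm round blank is seated in the die, the lever is held level with the pad on the blank (about 14.7 N at the handle, 41 N grip), and the job was handed in at about 16 s, though no verdict was returned.

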